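# Stop the laser engraver and raise its counterweighted guard

## Robot

A 6-joint arm with a two-finger parallel gripper is mounted at the origin on the work surface. World frame = base frame: x ahead of the robot, y to its left, z up, the work surface at z = 0. Lengths are in m, angles in degrees, forces in N, time in s.
With the tool pointing down it reaches from about 0.4 to 0.825 m from the base axis. Payload 7 kg.
Tool frame: the origin (TCP) lies midway between the tips of the shut fingers; the grasp point (between the pads) lies 19 mm behind it; z points along the fingers, y is the direction in which the jaws open and shut (so a half turn about z gives the same grasp; the last joint's range is limited). The gripper opens to 88 mm and grips with 3 to 60 N. Pads are 19 mm wide; open, the fingers measure 130 mm over their backs; the gripper's body (78 mm by 193 mm) begins 47 mm behind the grasp point.
Start: joints at [84.918, 20.546, 0.682, 0, -70.136, -16.507], TCP at [0.248, 0.628, 0.227] pointing down, gripper open.
Joint ranges: [-176.03, 176.03], [-82.01, 121.73], [-58.28, 71.71], [-173.87, 95.51], [-174.79, -0.11], [-173.66, 173.66]. Speed limits (degrees/s): [136.94, 136.94, 172.46, 180, 180, 180].

## Interface

Orientations are given as a 3x3 rotation matrix whose columns are the frame's x, y, z axes.
In Python, from rig import robot gives the robot as it stands. Calls block until the motion is done:
- robot.goto(position, orientation): joint-space move of the TCP to a pose.
- robot.servo_line(position, ori=None, speed=0.15): straight line of the TCP; ori=None keeps the orientation; speed is the mean speed in m/s.
- robot.movej(angles): joint-space move.
- robot.move_gripper(opening): opening from 0.0 (shut) to 1.0 (fully open); the grip force is fixed at half the most; returns when the fingers have stopped.
- robot.dwell(seconds).
- robot.ik(position, orientation): joint angles nearest the present ones, or None.
- robot.grab_frame(name): name is "scene" or "top" or "wrist"; returns (picture, depth): 400x640x3 uint8, red, green, blue; 400x640 float32, m along the optical axis (not along the pixel's ray), 0 where there is no reading.
- robot.camera_info(name): a dict with "vfov" (degrees; the focal length in pixels is half the picture's height over the tangent of half this angle, whatever the lens; pixels are square), "cx", "cy" (the principal point, pixels), "k1" (the pictures are not rectified: a ray, as slopes to the right and down, at radius r is drawn at 1 + k1 r^2 times it, then the intrinsics apply), "view" (4x4, takes a point from world to camera coordinates); the wrist camera has in their place "T_tool_cam" (4x4, takes a point from camera to tool coordinates, whose origin is the TCP and whose axes are the flange's). Camera axes: x right, y down, z forward; pixel columns grow to the right and rows downward; lengths in m; the calibration is good to about 2 mm. A picture is of the moment at which its call begins: read the wrist's pose just before it. camera_info takes no time and is no camera call.
A pose or a line that the arm cannot do raises robot.Unreachable and nothing moves.
- robot.job_done(): hands the job in, once; it reports no verdict.
Readings, each from a call of its own:
- robot.read_t(): time.
- robot.read_qpos(): joint angles.
- robot.read_qvel(): joint speeds.
- robot.read_effort(): joint torques, N m.
- robot.read_position(): TCP position.
- robot.read_tcp_rot(): TCP orientation.
- robot.read_force(): force on the tool from outside, world axes, zero at the start.
- robot.read_ft_torque(): the same for the moment, N m.
- robot.read_grip_width(): opening from 0.0 (shut) to 1.0 (fully open).
Only numpy, scipy, OpenCV 4.12 (cv2) and the standard library are available. Lean on these libraries where they do the work, as an engineer would, in place of code of your own. Each camera call takes 0.05 s, during which the arm holds its last target.

## Task

The engraving is finished: press the stop button fully down and let it up again, then push the engraver's amber guard up from the front until it tips past its balance point and stays open by itself against its stop. Use the fingers only to press and push: do not grip the guard or force it, do not fling it open, and leave everything else on the bench where it stands.

Things in the scene. Friction and masses are not known exactly. Their poses are not given: they have to be found in the camera images.
- engraver: Desktop laser engraver, black box fixed to the bench, 290 deep (x), 280 wide (y), 115 high (mm). Origin: centre of its underside; own x from front to back, y to its left, z up; it stands turned so that its front faces the robot's right. Front wall face at x = -140, 80 high. On top an amber guard window slopes down to the front, on two steel side arms with round counterweights standing up and back outside the sides (out to y = +-171).
- guard (a joint): Guard opening (rad): 0 = shut, as it starts (sloping down 0.14 rad to the front); grows as the lip goes up and back; 1.83 = open, just behind upright on its stop. Balance point about 1.17: let go below it the guard falls shut, beyond it it tips back by itself (up to 1.5 rad/s) and stays. Lifting takes about 3 N at the lip at first, less towards the balance point.
- guard_lip (a point): Centre of the guard's front lip, moving with it: aluminium bar along the engraver's y, 278 long, 18 deep, 14 thick (mm), 220 from the hinge axis. Shut, it is 218 ahead of and 31 below the axis, 94 above the bench, and overhangs the front wall by 48 with open room beneath. Behind it the flat window (5 thick) runs to the hinge. Only the position matters.
- guard_hinge (a point): Point on the guard's hinge axis, midway across the machine, 125 above the bench (engraver frame x = +30, y = 0). It does not move.
- station: Stop station: fixed grey box 70 x 70 x 50 high (mm) with one black mushroom push button on top, standing in front of the engraver beside the air pump, sometimes nearer to the robot than the pump and sometimes farther. Origin: centre of its underside.
- stop_top (a point): Top centre of the mushroom button's head (head 42 across), 80 above the bench when not pressed; moves down with the button. Only the position matters.
- stop (a joint): Travel of the stop button (m): 0 = released, 0.006 = pressed fully down. Sprung: about 1.5 N to start and 5 N at full travel; it comes back up when let go.
- pump: Bystander: fixed grey air pump, 110 x 85 (mm), 82 high, with a ribbed motor on top, beside the stop station. Origin: centre of its underside.
- coasters: Bystander, loose: stack of four round wooden coasters, 90 across, 24 high (mm), lying in front of the engraver. Origin: centre of its underside.
- calipers: Bystander, loose: steel calipers lying flat on the far side of the engraver, 200 long (own x), 63 wide, 14 high (mm). Origin: under the middle of the beam.
- cleaner: Bystander, loose: upright white cleaner bottle, 48 across, 130 high (mm). Origin: centre of its underside.
- wax: Bystander, loose: low glass jar, 60 across, 55 high (mm). Origin: centre of its underside.
- tape: Bystander, loose: roll of paper tape lying flat, 100 across, 25 high (mm). Origin: centre of its underside.
- gauge: Bystander, loose: three-step focus gauge, 60 x 20 (mm), 36 high. Origin: under the middle of its foot.
- blanks: Bystander, loose: stack of plywood blanks, 120 x 100, 18 high (mm). Origin: centre of its underside.

How it is judged:
By the outcome, as a careful person would: the job done as asked, in the order asked, and still so for the second after the job is handed in, with the robot touching nothing.
It also fails if it takes over 61 s, if anything falls off the work surface, if the arm or the gripper's body presses on something with over 40 N, if the wrist force passes 120 N, or if a joint passes its speed limit or range.

## Working session

There is one attempt and no reset: what is moved stays moved. The work goes in short steps, each a Python script; the robot and the scene stay as the last script left them, time stands still between calls to the robot, and variables do not carry over. Pictures are saved under pics/ and viewed, and the job is handed in when it is done.

```bash
ls; mkdir -p pics
python3 - <<'E'
from rig import robot
import cv2,numpy as np
for n in ("scene","top","wrist"):
    p,d=robot.grab_frame(n)
    cv2.imwrite(f"pics/{n}0.png",p[:,:,::-1]); np.save(f"pics/{n}0.npy",d)
    print(n,robot.camera_info(n))
print(robot.read_t(),robot.read_position(),robot.read_tcp_rot())
E
```

```text
pics
scene {'vfov': 57.640592440934306, 'cx': 319.9017810595762, 'cy': 200.47773120016748, 'k1': 0.013916849929419406, 'view': array([[ 0.6403839 ,  0.76797665,  0.01096934, -0.37456541],
       [ 0.62448694, -0.51231321, -0.58953476, -0.27572077],
       [-0.4471292 ,  0.38437878, -0.80766852,  1.19079268],
       [ 0.        ,  0.        ,  0.        ,  1.        ]])}
top {'vfov': 51.603332978587254, 'cx': 321.86974941028956, 'cy': 196.55883160076993, 'k1': -0.10787450631161788, 'view': array([[ 0.02972573, -0.99955472, -0.00259506,  0.01465564],
       [-0.97942475, -0.02860844, -0.19977164,  0.57544033],
       [ 0.19960845,  0.00848003, -0.97983905,  1.02195142],
       [ 0.        ,  0.        ,  0.        ,  1.        ]])}
wrist {'vfov': 58.38402549476423, 'cx': 315.3427815145664, 'cy': 205.15400568556353, 'k1': -0.01676336529890043, 'T_tool_cam': array([[ 1.31550289e-03, -9.63949792e-01, -2.66080942e-01,
         7.24610990e-02],
       [ 9.99998898e-01,  1.08505042e-03,  1.01310267e-03,
        -1.01745211e-04],
       [-6.87868873e-04, -2.66081981e-01,  9.63950157e-01,
        -1.57857705e-01],
       [ 0.00000000e+00,  0.00000000e+00,  0.00000000e+00,
         1.00000000e+00]])}
0.15 [0.24826821 0.62729283 0.2258695 ] [[ 9.29807688e-01 -3.68045590e-01 -3.26934658e-04]
 [-3.68045712e-01 -9.29806949e-01 -1.17944982e-03]
 [ 1.30105189e-04  1.21698841e-03 -9.99999251e-01]]
```

View pics/scene0.png

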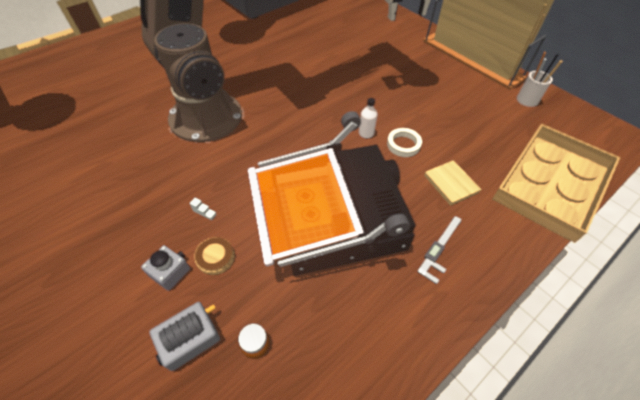

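View pics/top0.png

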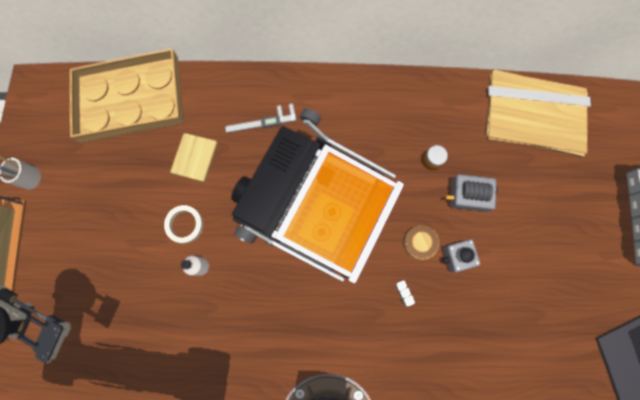

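View pics/wrist0.png

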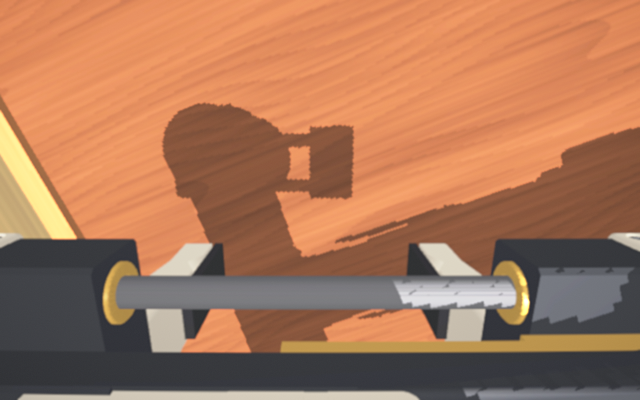

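The scene and top pictures show the engraver mid-bench with the guard shut. In the top view its white lip bar runs from (400,182) to (353,278), the button is near (466,254) and the pump is near (475,192). I'll enlarge these areas to read the points.

```bash
cat > h.py <<'E'
import numpy as np,cv2
def K(ci):
    f=200/np.tan(np.radians(ci['vfov']/2)); return f
def ray(ci,u,v):
    f=K(ci); xd=np.array([(u-ci['cx'])/f,(v-ci['cy'])/f]); x=xd.copy()
    for _ in range(30): x=xd/(1+ci['k1']*(x@x))
    return np.array([x[0],x[1],1.])
def wray(ci,u,v,Twc=None):
    if Twc is None: Twc=np.linalg.inv(ci['view'])
    return Twc[:3,3],Twc[:3,:3]@ray(ci,u,v)
def atz(ci,u,v,z,Twc=None):
    o,d=wray(ci,u,v,Twc); return o+d*(z-o[2])/d[2]
def tri(rs):
    A=np.zeros((3,3));b=np.zeros(3)
    for o,d in rs:
        d=d/np.linalg.norm(d);P=np.eye(3)-np.outer(d,d);A+=P;b+=P@o
    p=np.linalg.solve(A,b)
    return p,[np.linalg.norm(np.cross(p-o,d/np.linalg.norm(d))) for o,d in rs]
def proj(ci,p,Tcw=None):
    if Tcw is None:Tcw=ci['view']
    c=Tcw[:3,:3]@np.asarray(p)+Tcw[:3,3]; x=c[:2]/c[2]; x=x*(1+ci['k1']*(x@x)); f=K(ci)
    return np.array([ci['cx']+f*x[0],ci['cy']+f*x[1]])
def crop(img,u0,v0,u1,v1,s,name):
    c=cv2.resize(img[v0:v1,u0:u1],None,fx=s,fy=s,interpolation=cv2.INTER_CUBIC)
    for u in range((u0+9)//10*10,u1,10):
        L=12 if u%50 else 22; cv2.line(c,((u-u0)*s,0),((u-u0)*s,L),(0,255,0),1)
        if u%20==0: cv2.putText(c,str(u),((u-u0)*s+2,20),0,.4,(255,255,255),1)
    for v in range((v0+9)//10*10,v1,10):
        cv2.line(c,(0,(v-v0)*s),(12,(v-v0)*s),(0,255,0),1)
        cv2.putText(c,str(v),(14,(v-v0)*s+4),0,.4,(255,255,255),1)
    cv2.imwrite(name,c)
E
python3 - <<'E'
import cv2
from h import crop
t=cv2.imread('pics/top0.png');s=cv2.imread('pics/scene0.png')
crop(t,225,95,425,290,4,'pics/t_e.png'); crop(t,380,130,520,310,4,'pics/t_s.png')
crop(s,240,100,430,280,4,'pics/s_e.png'); crop(s,135,190,285,370,4,'pics/s_s.png')
E
```

```text
(no output)
```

View pics/t_e.png

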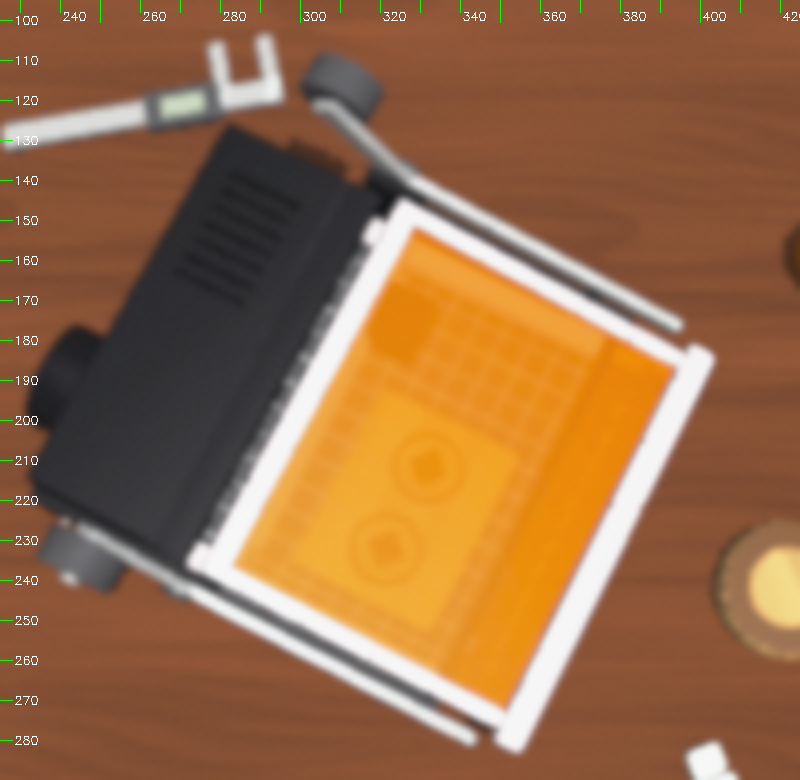

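View pics/t_s.png

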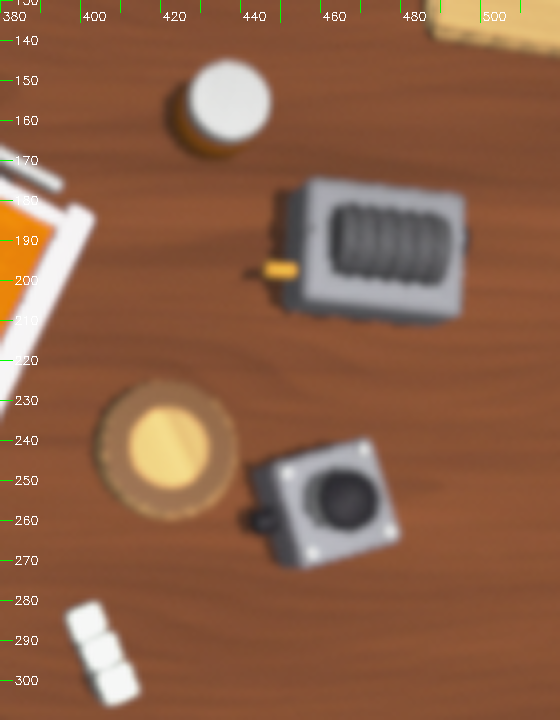

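View pics/s_e.png

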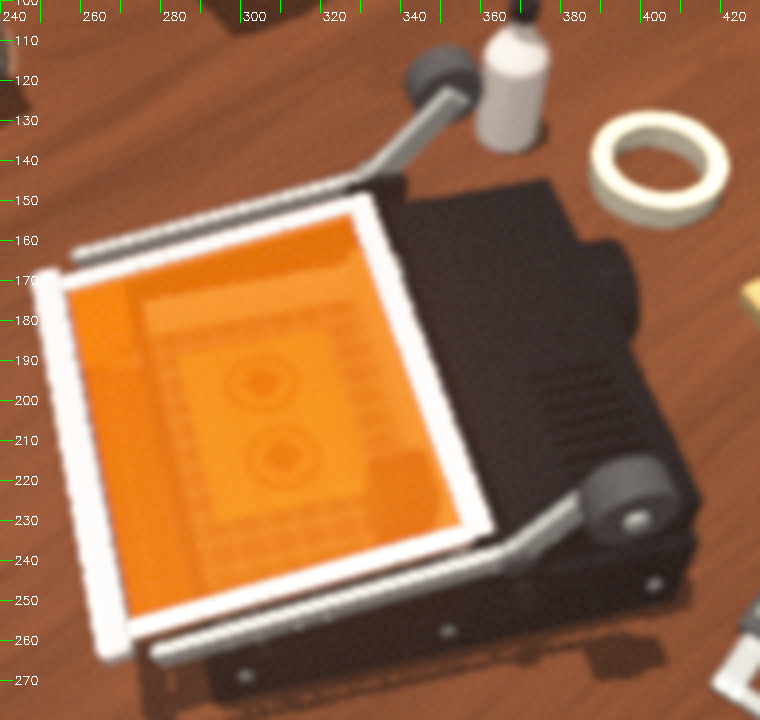

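View pics/s_s.png

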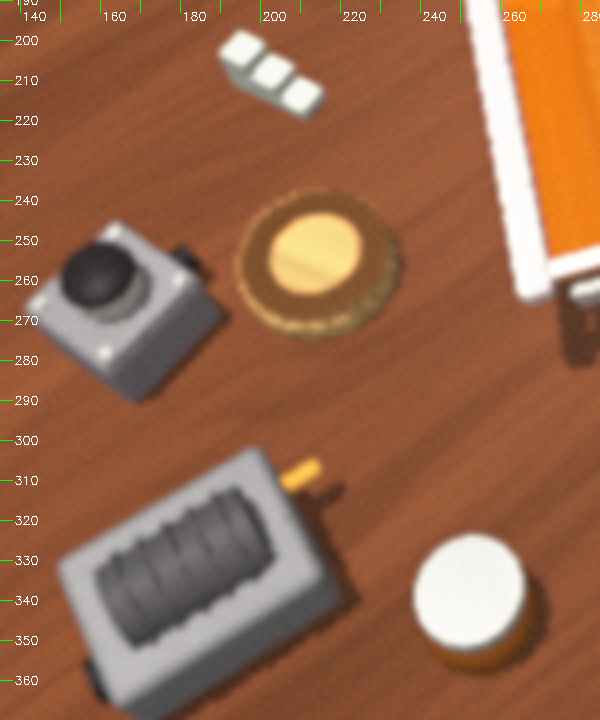

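Run:
```python
from rig import robot
from h import *
T=robot.camera_info('top');S=robot.camera_info('scene')
pts={'btn':((466.75,255),(159.5,258.5)),'lipfar':((400.8,182.8),(268.3,264.5)),'lipnear':((352,281.0),(251.5,167.8)),
'coast':((422,241.7),(214.5,254)),'waxtop':((437.2,155),(253.5,338)), 'pump_c1':((457,175),(198.5,302.5)),'pump_c3':((495,208.5),(165,366)),'cwfar':((311,117),(398,225)),'cwnear':((245,234),(351,120))}
R={}
for k,(a,b) in pts.items():
    p,e=tri([wray(T,*a),wray(S,*b)]); R[k]=p; print(k,p.round(4),np.round(e,4))
a,b=R['lipfar'],R['lipnear']; L=a-b; print('len',np.linalg.norm(L),'mid',(a+b)/2, 'yaw of lip',np.degrees(np.arctan2(L[1],L[0])))
# station top corners with z=.05 top
for uv in [(448.0,246.0),(472,239.5),(479,264),(455,271)]: print(atz(T,*uv,.05).round(4))
# depth
for n,c,uv in (('top',T,(466,255)),('top',T,(377,232)),('scene',S,(159,258)),('scene',S,(260,216))):
    d=np.load(f'pics/{n}0.npy')[uv[1],uv[0]]; M=np.linalg.inv(c['view']); print(n,uv,(M[:3,:3]@(ray(c,*uv)*d)+M[:3,3]).round(4))
# gauge
for uv in [(401,284),(405,293),(410,301)]: print('gauge',atz(T,*uv,.03).round(3))
```

```text
btn [ 0.4321 -0.3412  0.0669] [0.0016 0.0016]
lipfar [ 0.6102 -0.168   0.0918] [0.0013 0.0013]
lipnear [ 0.361  -0.0461  0.0967] [0.0021 0.0021]
coast [ 0.4689 -0.2372  0.016 ] [0.0023 0.0023]
waxtop [ 0.7026 -0.2761  0.0465] [0.0025 0.0025]
pump_c1 [ 0.6189 -0.3114  0.1383] [0.011 0.011]
pump_c3 [ 0.5846 -0.4654 -0.0686] [0.0154 0.0154]
cwfar [0.7463 0.0647 0.1818] [0.0028 0.0028]
cwnear [0.4581 0.2034 0.1839] [0.0013 0.0013]
len 0.27744947634234235 mid [ 0.48562952 -0.10707196  0.09423961] yaw of lip -26.06438261440381
[ 0.455  -0.2995  0.05  ]
[ 0.4733 -0.3641  0.05  ]
[ 0.41   -0.3807  0.05  ]
[ 0.391  -0.3165  0.05  ]
top (466, 255) [ 0.4307 -0.3367  0.0788]
top (377, 232) [ 0.4806 -0.1072  0.1028]
scene (159, 258) [ 0.4393 -0.3396  0.0785]
scene (260, 216) [ 0.5002 -0.112   0.0983]
gauge [ 0.355 -0.18   0.03 ]
gauge [ 0.333 -0.19   0.03 ]
gauge [ 0.313 -0.203  0.03 ]
```

The measured points agree with the text. The button is at (0.432,-0.340,0.079), the lip is 277 mm long with its centre at (0.486,-0.107,0.094), and the engraver's front direction is about (-0.439,-0.898). Next I'll check which poses the arm can reach and how high the pump motor stands.

```bash
cat > geo.py <<'E'
import numpy as np
lip=np.array([0.4856,-0.1071,0.094]); L=np.array([0.8983,-0.4394,0]); f=np.array([-0.4394,-0.8983,0]); zz=np.array([0,0,1.])
hinge=lip-f*0.218; hinge[2]=.125
btn=np.array([0.432,-0.340,0.080])
def Rpush(beta,camup=True):
    b=np.radians(beta); d=-f*np.cos(b)-zz*np.sin(b)   # tool z
    x=-f*np.sin(b)+zz*np.cos(b)
    if not camup:x=-x
    return np.column_stack([x,np.cross(d,x),d])
def Rdown(a):
    a=np.radians(a); x=np.array([np.cos(a),np.sin(a),0]); d=-zz
    return np.column_stack([x,np.cross(d,x),d])
def gp(r,n,th):
    """guard-frame point: r from hinge along guard towards lip, n along underside normal (below), opening th"""
    ph=th-np.arcsin(31/220.); e=f*np.cos(ph)+zz*np.sin(ph); under=f*np.sin(ph)-zz*np.cos(ph)
    return hinge+e*r+under*n
E
python3 - <<'E'
from rig import robot
from geo import *; from h import *
print('hinge',hinge)
T=robot.camera_info('top'); D=np.load('pics/top0.npy'); M=np.linalg.inv(T['view'])
m=0
for v in range(170,225):
  for u in range(440,505):
    if D[v,u]>0: 
        p=M[:3,:3]@(ray(T,u,v)*D[v,u])+M[:3,3]
        if p[2]>m: m=p[2];q=p
print('pump max',q)
for a in range(-180,180,30):
    r=robot.ik(btn,Rdown(a)); r2=robot.ik(btn+[0,0,.12],Rdown(a))
    print('btn',a,None if r is None else np.round(r),None if r2 is None else np.round(r2))
for cu in (True,False):
  for b in (0,15,30,40,50):
    for th in (0,.4,.8,1.2):
        r=robot.ik(gp(.22,.012,th),Rpush(b,cu)); print(cu,b,th,None if r is None else np.round(r))
E
```

```text
hinge [0.5813892 0.0887294 0.125    ]
pump max [ 0.60153923 -0.40139047  0.08693977]
btn -180 [-18.  17. -26.   0. -47. -72.] [-18.  10. -17.   0. -63. -72.]
btn -150 [-18.  17. -26.   0. -47. -42.] [-18.  10. -17.   0. -63. -42.]
btn -120 [-18.  17. -26.   0. -47. -12.] [-18.  10. -17.   0. -63. -12.]
btn -90 [-18.  17. -26.   0. -47.  18.] [-18.  10. -17.   0. -63.  18.]
btn -60 [-18.  17. -26.   0. -47.  48.] [-18.  10. -17.   0. -63.  48.]
btn -30 [-18.  17. -26.   0. -47.  78.] [-18.  10. -17.   0. -63.  78.]
btn 0 [-18.  17. -26.   0. -47. 108.] [-18.  10. -17.   0. -63. 108.]
btn 30 [-18.  17. -26.   0. -47. 138.] [-18.  10. -17.   0. -63. 138.]
btn 60 [-18.  17. -26.   0. -47. 168.] [-18.  10. -17.   0. -63. 168.]
btn 90 [ -18.   17.  -26.    0.  -47. -162.] [ -18.   10.  -17.    0.  -63. -162.]
btn 120 [ -18.   17.  -26.    0.  -47. -132.] [ -18.   10.  -17.    0.  -63. -132.]
btn 150 [ -18.   17.  -26.    0.  -47. -102.] [ -18.   10.  -17.    0.  -63. -102.]
True 0 0 [ -48.   51.   -9.  -71. -101. -118.]
True 0 0.4 [ -48.   42.  -10.  -72. -103. -126.]
True 0 0.8 [ -46.   3
[... 979 characters left out ...]
[-45.  41. -12. -66. -89.  55.]
False 15 0.4 [-45.  32. -11. -66. -93.  46.]
False 15 0.8 [-42.  23. -11. -69. -95.  36.]
False 15 1.2 [-36.  16. -10. -72. -92.  28.]
False 30 0 [-39.  31. -14. -60. -77.  45.]
False 30 0.4 [-38.  22. -12. -59. -83.  36.]
False 30 0.8 [-35.  14. -10. -59. -85.  25.]
False 30 1.2 [-28.   9.  -8. -61. -83.  16.]
False 40 0 [-33.  25. -16. -54. -69.  37.]
False 40 0.4 [-32.  17. -13. -52. -75.  27.]
False 40 0.8 [-28.  10. -10. -51. -79.  17.]
False 40 1.2 [-20.   5.  -7. -51. -78.   6.]
False 50 0 [-25.  19. -18. -47. -62.  26.]
False 50 0.4 [-24.  12. -15. -44. -69.  17.]
False 50 0.8 [-20.   6. -11. -42. -73.   6.]
False 50 1.2 [-12.   2.  -7. -40. -73.  -5.]
```

Run:
```python
from rig import robot
from geo import *; from h import *
p=robot.read_position()
robot.servo_line([p[0],p[1],.36],speed=.25)
robot.move_gripper(0.0)
robot.goto(btn+[0.0,0.0,.26],Rdown(150))
print(robot.read_t(),robot.read_position(),robot.read_force())
robot.goto(btn+[0.0,0.0,.12],Rdown(150))
R=robot.read_tcp_rot();P=robot.read_position()
ci=robot.camera_info('wrist');im,d=robot.grab_frame('wrist'); np.savez('pics/w1.npz',R=R,P=P,d=d)
cv2.imwrite('pics/w1.png',im[:,:,::-1]); 
Tw=np.eye(4);Tw[:3,:3]=R;Tw[:3,3]=P;Tw=Tw@ci['T_tool_cam']
print(robot.read_t(),P,'pred btn px',proj(ci,btn,np.linalg.inv(Tw)),robot.read_force())
```

```text
5.6917 [ 0.43242136 -0.33962218  0.33994003] [0.41389115 0.25366211 0.31088598]
6.3583 [ 0.4329195  -0.34047544  0.2012251 ] pred btn px [315.23251686 196.12555847] [-0.0143931  -0.47631128  1.54638726]
```

View pics/w1.png

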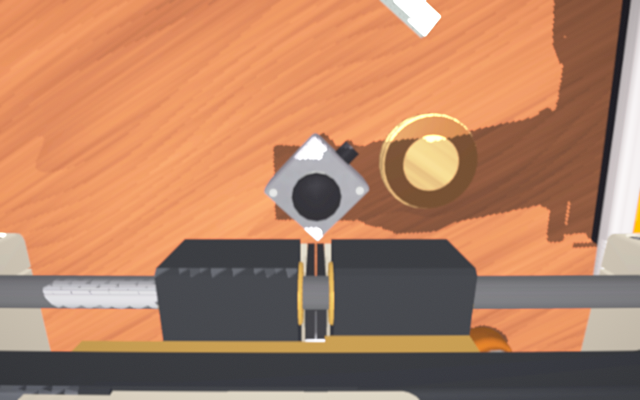

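The wrist view shows the button head centred at (317,196). I predicted (315,196), so the position holds to about 1 mm. Next I press in small steps, watching the force.

Run:
```python
from rig import robot
from geo import *
c=btn.copy(); c[0]+=0.000
robot.servo_line([c[0],c[1],.088],speed=.08)
robot.dwell(.2); f0=robot.read_force(); print('base',f0,robot.read_position())
for z in np.arange(.081,.066,-.0015):
    robot.servo_line([c[0],c[1],z],speed=.03); robot.dwell(.05)
    F=robot.read_force()-f0; print(round(z,4),robot.read_position()[2].round(4),F.round(2))
    if F[2]>9: break
robot.dwell(.2); print('hold',robot.read_position()[2],(robot.read_force()-f0).round(2))
robot.servo_line([c[0],c[1],.095],speed=.06)
print('after',(robot.read_force()-f0).round(2))
robot.servo_line([c[0],c[1],.2],speed=.2); print(robot.read_t())
```

```text
base [-0.3742507   0.13541256 -0.06752777] [ 0.43217117 -0.3400645   0.08834565]
0.081 0.0808 [1.28 0.09 0.71]
0.0795 0.0796 [0.24 0.57 1.88]
0.078 0.0781 [ 0.5  -0.41  2.43]
0.0765 0.0766 [-0.21  0.16  2.42]
0.075 0.0751 [0.74 0.72 3.96]
0.0735 0.0739 [-0.35  0.83  8.5 ]
0.072 0.0736 [-2.49  3.93 18.58]
hold 0.07361306219255653 [-3.48  3.22 18.36]
after [ 0.17  0.01 -0.28]
11.75
```

The button bottomed out at z=0.0736 with 18 N, and the force went back to zero on release. Next is the approach under the lip.

Run:
```python
from rig import robot
from geo import *; from h import *
R=Rpush(30); d=R[:,2]
pre=lip+f*(-.015); pre[2]=.053
robot.servo_line([.432,-.34,.30],speed=.3)
robot.goto(pre-d*.24,R)
print(robot.read_t(),robot.read_position())
robot.servo_line(pre-d*.11,R,speed=.15)
Rm=robot.read_tcp_rot();P=robot.read_position()
ci=robot.camera_info('wrist');im,dd=robot.grab_frame('wrist')
cv2.imwrite('pics/w2.png',im[:,:,::-1]);im2,_=robot.grab_frame('scene');cv2.imwrite('pics/s2.png',im2[:,:,::-1])
Tw=np.eye(4);Tw[:3,:3]=Rm;Tw[:3,3]=P;Tw=Tw@ci['T_tool_cam'];I=np.linalg.inv(Tw)
up=np.array([0,0,.007])
for k in (-.139,0,.139):
    print('pred lip front-top edge',k,proj(ci,lip+L*k+f*.010+[0,0,.006],I).round(1),'rear-top',proj(ci,lip+L*k-f*.008+[0,0,.008],I).round(1))
print(robot.read_t(),P,robot.read_force())
```

```text
13.075 [ 0.40033132 -0.28034294  0.17209998]
pred lip front-top edge -0.139 [ 96.1 176.6] rear-top [106.3 156.7]
pred lip front-top edge 0 [314.1 177. ] rear-top [314.2 156.9]
pred lip front-top edge 0.139 [532.1 177.7] rear-top [522.  157.7]
14.1917 [ 0.45037654 -0.17974285  0.10838387] [-0.29494811  0.21600044  0.49303426]
```

View pics/w2.png

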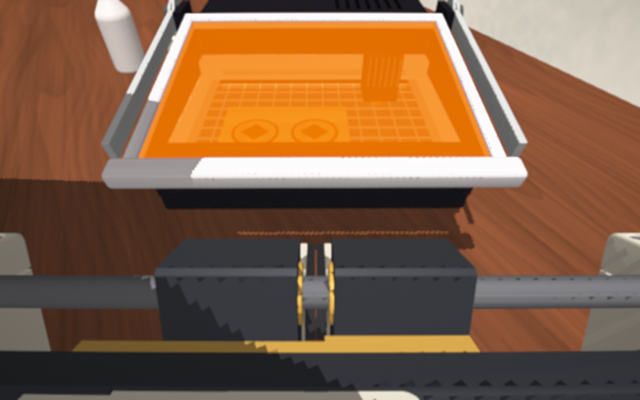

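View pics/s2.png

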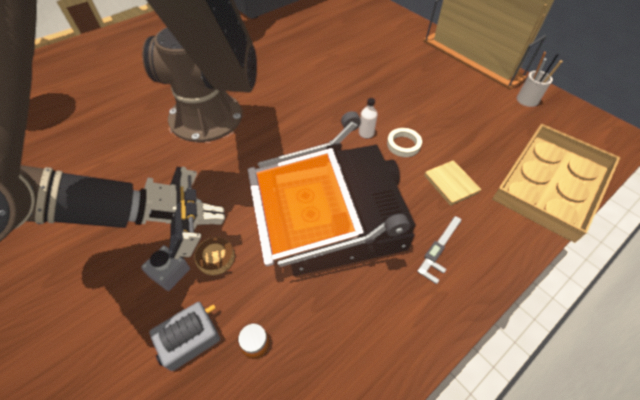

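In the wrist view the lip spans x=104 to 526, level and centred at 315, with rows 158–187. That matches my prediction. I'll slide the fingers under it and lift along the arc.

```bash
cat > arc.py <<'E'
from geo import *
def tcp(th,beta,l=.022,h=.0095):
    R=Rpush(beta); d=R[:,2]; x=R[:,0]
    ph=np.degrees(th-np.arcsin(31/220.))
    if ph<beta: p=gp(.229,.007,th)+d*l-x*h
    else: p=gp(.229-l,.007,th)-x*h
    return p,R
def beta(th): return 30-20*np.clip((th-.5)/.7,0,1)
E
python3 - <<'E'
from rig import robot
from arc import *
for th in np.arange(0,1.36,.15):
    p,R=tcp(th,beta(th)); r=robot.ik(p,R); print(round(th,2),p.round(3),None if r is None else np.round(r))
R=Rpush(30); pre=lip+f*(-.015); pre[2]=.053
robot.servo_line(pre,R,speed=.08); robot.dwell(.2)
f0=robot.read_force(); print('pre',robot.read_t(),robot.read_position(),f0)
for th in (-.03,0.0,.04,.08,.15):
    p,R=tcp(th,30); robot.servo_line(p,R,speed=.04)
    print(th,robot.read_position().round(4),(robot.read_force()-f0).round(2))
import cv2
for n in('scene','wrist'):
    im,_=robot.grab_frame(n);cv2.imwrite(f'pics/{n}3.png',im[:,:,::-1])
print(robot.read_t())
E
```

```text
0.0 [ 0.488 -0.101  0.067] [ -39.   32.  -15.  -60.  -76. -133.]
0.15 [ 0.487 -0.104  0.101] [ -39.   29.  -14.  -60.  -78. -137.]
0.3 [ 0.488 -0.103  0.135] [ -38.   25.  -13.  -59.  -80. -141.]
0.45 [ 0.491 -0.096  0.169] [ -37.   22.  -13.  -59.  -82. -145.]
0.6 [ 0.497 -0.085  0.202] [ -38.   20.  -12.  -61.  -85. -146.]
0.75 [ 0.503 -0.071  0.229] [ -38.   20.  -11.  -64.  -88. -147.]
0.9 [ 0.512 -0.053  0.253] [ -39.   20.  -11.  -68.  -91. -147.]
1.05 [ 0.522 -0.033  0.275] [ -38.   20.  -11.  -72.  -93. -147.]
1.2 [ 0.533 -0.009  0.293] [ -37.   20.  -12.  -75.  -94. -146.]
1.35 [0.546 0.015 0.307] [ -35.   19.  -12.  -77.  -92. -148.]
pre 15.9167 [ 0.49222403 -0.09392831  0.05316395] [-0.09496355 -0.62267771 -0.8084628 ]
-0.03 [ 0.4891 -0.1004  0.0601] [0.04 0.95 0.33]
0.0 [ 0.4884 -0.1013  0.0666] [-0.95  0.79 -1.92]
0.04 [ 0.4878 -0.1025  0.0759] [-1.04  0.79 -1.58]
0.08 [ 0.4874 -0.1034  0.0851] [-0.9  -0.34 -0.83]
0.15 [ 0.487  -0.1042  0.101 ] [-1.16  0.59 -1.08]
18.0417
```

View pics/wrist3.png

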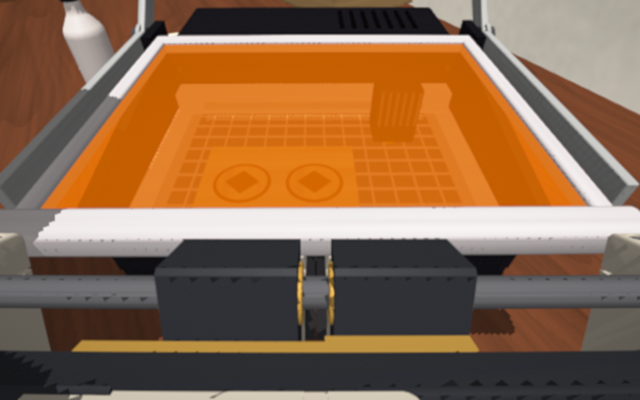

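View pics/scene3.png

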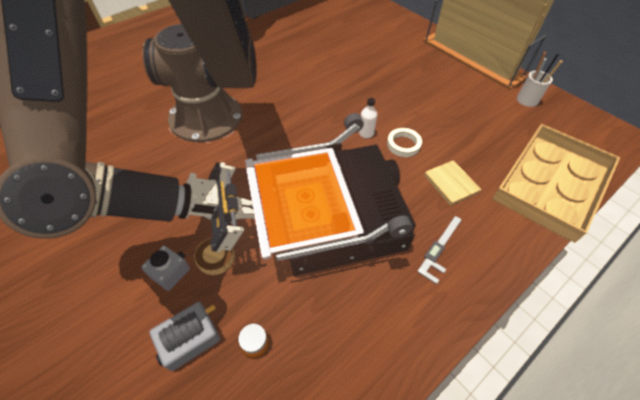

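The lip is resting on the fingertips and rising, with only 1–2 N on the tool. I'll continue up the arc.

Run:
```python
from rig import robot
from arc import *
import cv2
for th in np.arange(.24,.97,.09):
    p,R=tcp(th,beta(th)); robot.servo_line(p,R,speed=.07)
    F=robot.read_force(); print(round(th,2),robot.read_t(),robot.read_position().round(3),F.round(2))
    if np.linalg.norm(F)>15: print('STOP');break
for n in('scene','wrist'):
    im,_=robot.grab_frame(n);cv2.imwrite(f'pics/{n}4.png',im[:,:,::-1])
print(robot.read_t())
```

```text
0.24 18.4833 [ 0.487 -0.104  0.122] [-0.57 -2.   -2.11]
0.33 18.925 [ 0.488 -0.102  0.142] [-0.64 -2.8  -0.37]
0.42 19.3667 [ 0.49  -0.098  0.163] [-0.67 -1.6  -1.63]
0.51 19.8167 [ 0.493 -0.092  0.182] [-0.32 -3.2  -1.29]
0.6 20.275 [ 0.496 -0.085  0.202] [-0.87 -0.05 -0.94]
0.69 20.7 [ 0.5   -0.077  0.218] [-0.22 -0.97 -1.03]
0.78 21.1167 [ 0.505 -0.067  0.234] [-0.11 -0.36 -0.24]
0.87 21.5333 [ 0.51  -0.057  0.249] [-0.37 -0.68 -0.11]
0.96 21.95 [ 0.516 -0.045  0.262] [-1.02 -0.32 -0.86]
22.05
```

View pics/wrist4.png

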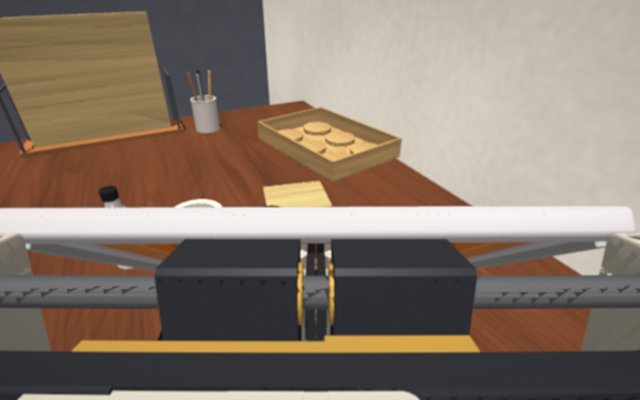

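View pics/scene4.png

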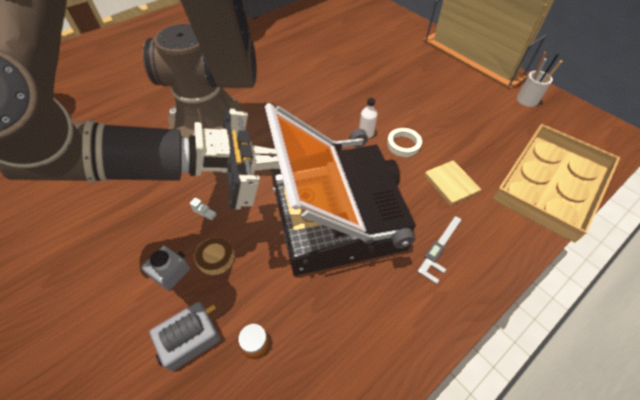

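The guard is up to about 0.96 rad, still resting on the fingertips near the lip. I'll go slowly past the balance point and let it tip.

Run:
```python
from rig import robot
from arc import *
import cv2
for th in np.arange(1.03,1.32,.07):
    p,R=tcp(th,beta(th)); robot.servo_line(p,R,speed=.05)
    F=robot.read_force(); print(round(th,2),robot.read_t(),robot.read_position().round(3),F.round(2))
    if np.linalg.norm(F)>15: print('STOP');break
robot.dwell(1.0)
for n in('scene','wrist'):
    im,_=robot.grab_frame(n);cv2.imwrite(f'pics/{n}5.png',im[:,:,::-1])
print(robot.read_t(),robot.read_force())
```

```text
1.03 22.4917 [ 0.521 -0.035  0.272] [-0.85 -0.32  0.03]
1.1 22.9333 [ 0.526 -0.025  0.281] [-0.42  0.23 -0.19]
1.17 23.375 [ 0.531 -0.014  0.289] [-0.84 -0.57  0.84]
1.24 23.8167 [ 0.537 -0.003  0.297] [-0.23 -0.38  0.25]
1.31 24.2583 [0.542 0.009 0.304] [0.76 0.1  0.17]
25.3583 [-0.09175889  0.3033712  -0.28045523]
```

View pics/wrist5.png

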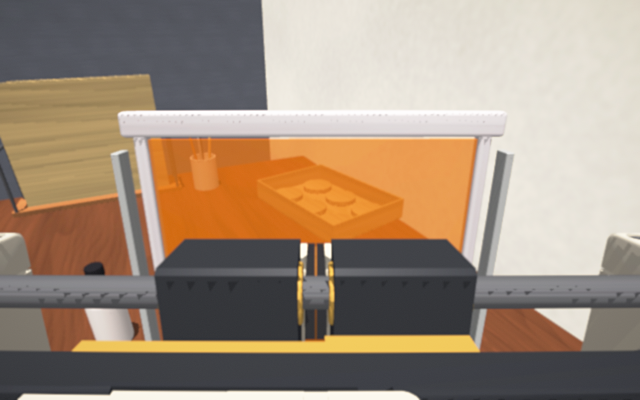

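View pics/scene5.png

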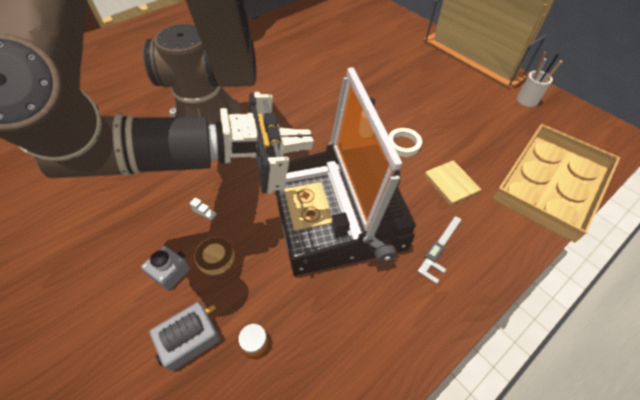

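The guard tipped back by itself and stands upright, clear of the fingers. I'll retreat and check it a final time.

Run:
```python
from rig import robot
from arc import *; from h import *
p=robot.read_position();R=robot.read_tcp_rot()
robot.servo_line(p-R[:,2]*.12,speed=.12); robot.dwell(.5)
T=robot.camera_info('top');S=robot.camera_info('scene')
for n,c in(('scene',S),('top',T)):
    im,_=robot.grab_frame(n);cv2.imwrite(f'pics/{n}6.png',im[:,:,::-1])
    for k in(-.139,.139): print(n,'pred lip end @1.83',proj(c,gp(.22,0,1.83)+L*k).round(1))
print(robot.read_t(),robot.read_position(),robot.read_force())
```

```text
scene pred lip end @1.83 [349.1  70.7]
scene pred lip end @1.83 [395.9 167.1]
top pred lip end @1.83 [245.2 219.6]
top pred lip end @1.83 [314.1  98.6]
27.1083 [ 0.49033031 -0.09743098  0.32423297] [-0.56926454 -0.62668371 -0.89700466]
```

View pics/scene6.png

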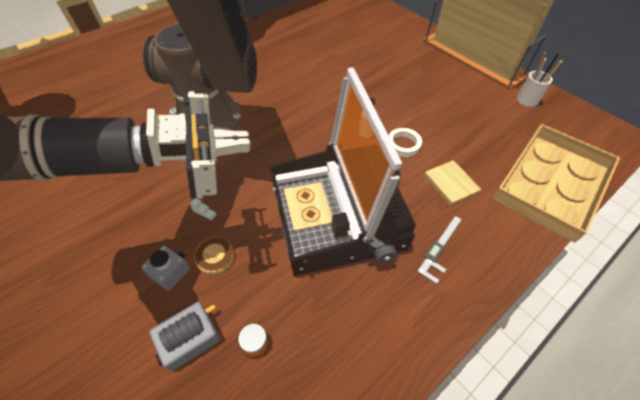

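View pics/top6.png

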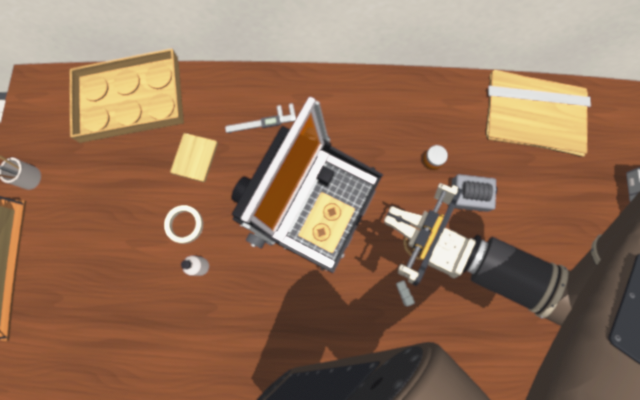

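In both pictures the lip ends are where I predicted for 1.83 rad: scene (349,71) and (396,167), top (245,219) and (314,99). The bystanders sit where they did at the start.

```bash
python3 -c "
from rig import robot
print(robot.read_t(),robot.read_qvel()); robot.job_done(); print(robot.read_t())"
```

```text
27.1083 [-0.07104228  0.02150458 -0.04162248 -0.01136234  0.08373654  0.00644536]
the job is handed in; nothing more can be done
the job is handed in; nothing more can be done
```

The stop button was pressed fully down and let up, then the guard was pushed open and stays open by itself. I handed the job in at 27.1 s.

- **Button:** it reached its hard stop after about 6 mm of travel, with 18 N on the tool. The force was back to zero on release.
- **Guard:** I lifted it from under the front lip with the shut fingers, at 0.04–0.07 m/s and no more than about 3.5 N. Past the balance point it tipped back on its own and stood clear of the fingers.
- **Last checks:** in both the scene and top pictures the lip ends lie within a few pixels of where a 1.83 rad opening should put them. The bystanders look unmoved, and the fingers had been backed off 0.12 m and touch nothing.
- **Disagreement:** locating the button top from the two camera views gave a height of 67 mm. The depth images (79 mm), the text (80 mm) and the force when pressing agreed on about 80 mm, so I used that.

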